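Set out the craft kit on its outlined pads

ROBOT

A 6-joint arm with a two-finger parallel gripper is mounted at the origin on the work surface. World frame = base frame: x ahead of the robot, y to its left, z up, the work surface at z = 0. Lengths are in mm, angles in rad, forces in N, time in s.
With the tool pointing down it reaches from about 300 to 775 mm from the base axis. Payload 14.6 kg.
Tool frame: the origin (TCP) lies at the very end of the fingers, on their centre line; the grasp point (between the pads) lies 19 mm behind it (grip_point_offset is the distance from the TCP to the grasp point, in mm); z points along the fingers, y is the line along which they close (so a half turn about z gives the same grasp; the last joint's range is limited). The gripper opens to 94 mm and grips with 3 to 60 N. Pads are 16 mm wide; open, the fingers measure 119 mm over their backs; the gripper's body (75 mm by 177 mm) begins 78 mm behind the grasp point.
Start: joints at [-1.276, 0.3, 1.521, -0, 1.321, -0.067], TCP at [194.67, -514.386, 205.446] pointing down, gripper open.
Joint ranges: [-3.03, 3.03], [-0.79, 2.21], [0.23, 2.52], [-1.04, 4.18], [0, 3.07], [-2.55, 2.55]. Speed limits (rad/s): [2.22, 2.22, 2.57, 3.14, 3.14, 3.14].

INTERFACE

Orientations are given as [roll, pitch, yaw] about the fixed x, y, z axes, in that order (R = Rz(yaw) Ry(pitch) Rx(roll)).
In Python, from cell import read_state, camera, camera_info, sign_off, grip_point_offset gives the robot as it stands.
- The arm moves only by the shell command python3 -m handwheel 'ROWS' [FORCE]. ROWS is text: rows parted by semicolons, each of 5 numbers parted by spaces: the shift along the world's x, y, z in units of 40 mm (1.0 is 40 mm), then the turn about the world's z in units of 5 degrees (1.0 is 5 degrees), then the closure, from 0 (fully open) to 1 (shut). In form: dx dy dz yaw gripper; .... A call has 1 to 12 rows; each row shifts and turns the commanded pose from where the row before left it; what a row does not reach is not made up. A row lasts 1/12 s, in which the tool goes at most 41.7 mm and 7.16 degrees, less where a joint would pass 70% of its speed; a pose out of reach is approached as far as the arm can. A call is refused whole if a number of a shift passes 1 or a number of a turn 1, either way. A call with a gripper value outside its range is refused whole. The fingers move at their own pace and stop on an object; FORCE is the grip in N (left out, the last holds). Time passes only in rows, so rows that do not move let the fingers close. It gives the time, the measured TCP pose, the force, the opening and the grip force at its end, in the units of the state.
- read_state(): the state, without advancing time (a new reading comes with each control period).
- camera(name): name is "side" or "top" or "wrist"; returns (picture, depth): 420x560x3 uint8, red, green, blue; 420x560 float32, mm along the optical axis (not along the pixel's ray), 0 where there is no reading.
- camera_info(name): a dict with "intrinsics" (3x3 intrinsics, pixels), "k1" (the pictures are not rectified: a ray, as slopes to the right and down, at radius r is drawn at 1 + k1 r^2 times it, then the intrinsics apply), "world_from_camera" (4x4, takes a point from camera to world coordinates). Camera axes: x right, y down, z forward; pixel columns grow to the right and rows downward; lengths in mm; the calibration is good to about 2 mm. A picture is of the moment at which its call begins: read the wrist's pose just before it. camera_info takes no time and is no camera call; for the wrist camera it gives the pose at the moment of the call.
- sign_off(): hands the job in; it is judged then, once.
The state is a dict: "clock": time; "joints": joint angles; "qd": joint speeds; "effort": joint torques, N m; "eef_pos": TCP position; "eef_rot": TCP orientation; "wrist_force": force on the tool from outside, world axes, zero at the start; "moment": the same for the moment, N m; "finger_gap": finger opening in mm; "finger_force": force on a finger pad.
Only numpy, scipy, OpenCV 4.12 (cv2) and the standard library are available. Lean on these libraries where they do the work, as an engineer would, in place of code of your own. Each camera call takes 0.05 s, during which the arm holds its last target. There are 200 camera calls.

TASK

Set out the kit for the next lantern-making class: put the black lantern, the amber jar, the blue paint bottle and the green box each upright on the cream pad that carries its own outline (same shape, same colour), centred in the outline, with the edges of the lantern and of the box lined up with those of their outlines. Leave the little glass-domed terrarium standing where it is.

Things in the scene. Friction and masses are not known exactly. Their poses are not given: they have to be found in the camera images.
- lantern_mid (a point): miniature black metal lantern with glass panes and a low stepped roof: square, 46 x 46 mm at the foot, 44 x 44 mm in the body from 6 to 54 mm up, 45 x 45 mm eaves at 54 to 58 mm, 78 mm tall in all with a thin ring on top; about 120 g. x and y are square to its sides. The point lies on its vertical axis, 39 mm above its underside; z up. Loose, starts upright on the desk.
- jar_mid (a point): round amber jar with a brass lid, 56 mm in diameter, 68 mm tall (lid 52 mm in diameter, from 54 mm up); about 180 g. The point lies on its vertical axis, 34 mm above its underside; z up. Loose, starts upright on the desk.
- paint_mid (a point): small round blue paint dropper bottle with a white nozzle: 36 mm in diameter up to 50 mm, then narrowing to the nozzle tip, 80 mm tall; about 70 g. The point lies on its vertical axis, 40 mm above its underside; z up. Loose, starts upright on the desk.
- box_mid (a point): green wooden trinket box with a brass plate on its shut, fixed lid: 64 mm (its x) by 38 mm (its y), 40 mm tall; about 100 g. Either way round is the same on its outline. The point lies on its vertical axis, 20 mm above its underside; z up. Loose, starts upright on the desk.
- pad_lantern: square cream pad, 92 x 92 mm and 4 mm thick, fixed to the desk, carrying one printed outline: a black square, for the 46 mm square lantern, its sides along the pad's x and y. Origin at the centre of its underside (the outline is centred on it; the pad's top is 4 mm above), z up.
- pad_jar: square cream pad, 92 x 92 mm and 4 mm thick, fixed to the desk, carrying one printed outline: an amber ring, the larger one, for the 56 mm round jar. Origin at the centre of its underside (the outline is centred on it; the pad's top is 4 mm above), z up.
- pad_paint: square cream pad, 92 x 92 mm and 4 mm thick, fixed to the desk, carrying one printed outline: a blue ring, the smaller one, for the 36 mm round paint bottle. Origin at the centre of its underside (the outline is centred on it; the pad's top is 4 mm above), z up.
- pad_box: square cream pad, 92 x 92 mm and 4 mm thick, fixed to the desk, carrying one printed outline: a green rectangle, for the 64 x 38 mm box, long side along the pad's x. Origin at the centre of its underside (the outline is centred on it; the pad's top is 4 mm above), z up.
- dome_mid (a point): bystander: little terrarium, a clear glass dome on a round wooden foot 54 mm in diameter, 78 mm tall, loose, 250 g. Not to be shifted. The point lies on its axis, 35 mm above its underside.

How it is judged (in metres and radians):
At the end, for the whole second after the job is handed in: Each of the four pieces rests on its own pad, upright (within 0.1 rad), within 12 mm of the centre of its outline, at rest and released; the lantern's sides and the box's long side lie within 0.2 rad of those of their outlines (any quarter turn for the lantern, either way round for the box) (horizontal distance between lantern_mid and pad_lantern below 0.012 m and z of lantern_mid in the frame of pad_lantern between 0.039 and 0.048 m and angle between each of lantern_mid, jar_mid, paint_mid, box_mid's own z axis and vertical below 0.1 rad and linear speed of each of lantern, jar, paint, box below 0.02 m/s and horizontal distance between jar_mid and pad_jar below 0.012 m and z of jar_mid in the frame of pad_jar between 0.034 and 0.043 m and horizontal distance between paint_mid and pad_paint below 0.012 m and z of paint_mid in the frame of pad_paint between 0.04 and 0.049 m and horizontal distance between box_mid and pad_box below 0.012 m and z of box_mid in the frame of pad_box between 0.02 and 0.029 m and (angle between the x axis of lantern_mid and the x axis of pad_lantern, either way round below 0.2 rad or angle between the x axis of lantern_mid and the y axis of pad_lantern, either way round below 0.2 rad) and angle between the x axis of box_mid and the x axis of pad_box, either way round below 0.2 rad); the robot touches nothing.
It fails at once if the glass-domed terrarium is shifted by more than 25 mm or tipped (distance of dome_mid from where it was at the start of the episode above 0.025 m or angle between dome_mid's own z axis and vertical above 0.3 rad).
It also fails if it takes over 115 s, if anything falls off the work surface, if the arm or the gripper's body presses on something with over 40 N, if the wrist force passes 120 N, or if a joint passes its speed limit or range.

## Working session

There is one attempt and no reset: what is moved stays moved. The work goes in short steps, Python scripts to look and compute and a shell command to move; the robot and the scene stay as the last step left them, time stands still between calls to the robot, and variables do not carry over. Pictures are saved under pics/ and viewed, at most 14 in all, crops included, and the job is handed in when it is done.

```bash
mkdir -p pics; ls
python3 - <<'E'
from cell import *
import cv2,numpy as np
np.set_printoptions(precision=3,suppress=True)
print(read_state(),grip_point_offset)
for n in("top","side","wrist"):
    p,d=camera(n); np.savez(f"pics/{n}0.npz",p=p,d=d); cv2.imwrite(f"pics/{n}0.png",p[:,:,::-1]); print(n,camera_info(n))
E
```

```text
pics
{'clock': 0.0, 'joints': array([-1.276,  0.3  ,  1.522,  0.   ,  1.321, -0.067]), 'qd': array([ 0.002, -0.   , -0.001, -0.001, -0.001, -0.001]), 'effort': array([ -0.003, -53.18 , -35.274,   0.071,   0.024,  -0.   ]), 'eef_pos': array([ 194.6  , -514.145,  204.882]), 'eef_rot': array([-3.14 , -0.   ,  0.362]), 'wrist_force': array([-0.705,  0.77 , -1.161]), 'moment': array([-0.019, -0.05 ,  0.004]), 'finger_force': 0.0, 'finger_gap': 93.86676314629484} 18.8
top {'intrinsics': array([[469.467,   0.   , 282.231],
       [  0.   , 469.467, 202.032],
       [  0.   ,   0.   ,   1.   ]]), 'k1': -0.007809080438307438, 'world_from_camera': array([[   0.003,   -1.   ,    0.026,  463.396],
       [  -1.   ,   -0.002,    0.021,   -6.865],
       [  -0.021,   -0.026,   -0.999, 1050.294],
       [   0.   ,    0.   ,    0.   ,    1.   ]])}
side {'intrinsics': array([[445.609,   0.   , 281.266],
       [  0.   , 445.609, 220.432],
       [  0.   ,   0.   ,   1.   ]]), 'k1': -0.07200791121917358, 'world_from_camera': array([[ -0.744,  -0.366,   0.56 , -54.248],
       [ -0.668,   0.397,  -0.629, 613.52 ],
       [  0.008,  -0.842,  -0.54 , 580.71 ],
       [  0.   ,   0.   ,   0.   ,   1.   ]])}
wrist {'intrinsics': array([[328.716,   0.   , 277.978],
       [  0.   , 328.716, 214.941],
       [  0.   ,   0.   ,   1.   ]]), 'k1': -0.0031806446898086575, 'world_from_camera': array([[   0.353,   -0.906,   -0.232,  262.141],
       [  -0.936,   -0.343,   -0.086, -489.676],
       [  -0.002,    0.248,   -0.969,  384.364],
       [   0.   ,    0.   ,    0.   ,    1.   ]])}
```

View pics/top0.png

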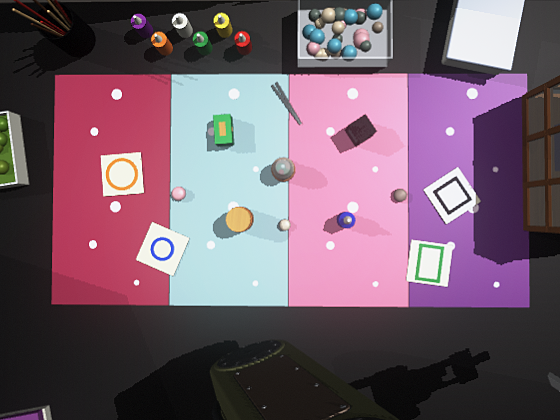

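View pics/side0.png

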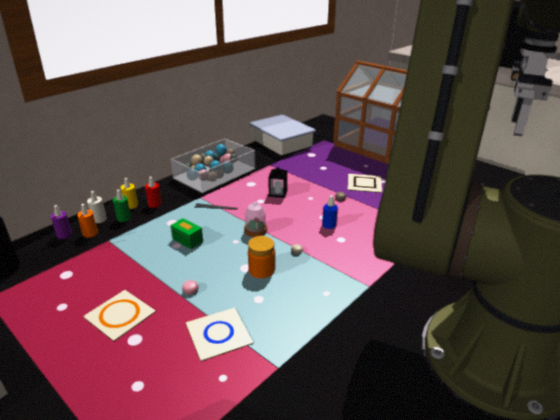

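The top view shows the pads: jar ring at (122,174), paint ring (162,249), lantern square (452,195) and box rectangle (430,263). The pieces are the green box (222,130), jar (239,219), lantern (360,131) and paint bottle (346,219), with the dome at (283,169). The side view agrees. Next I measure them.

```bash
cat > h.py <<'E'
import cv2,numpy as np
from cell import *
np.set_printoptions(precision=1,suppress=True)
def rays(info,uv):
    K=info["intrinsics"];q=(np.asarray(uv,float).reshape(-1,2)-K[:2,2])/K[0,0];s=q.copy()
    for _ in range(5): s=q/(1+info["k1"]*(s**2).sum(1,keepdims=True))
    return np.c_[s,np.ones(len(s))]
def onplane(info,uv,z):
    T=info["world_from_camera"];r=rays(info,uv)@T[:3,:3].T;o=T[:3,3]
    return o+r*((z-o[2])/r[:,2])[:,None]
def cloud(info,d):
    v,u=np.mgrid[:d.shape[0],:d.shape[1]];T=info["world_from_camera"]
    return ((rays(info,np.c_[u.ravel(),v.ravel()])*d.reshape(-1,1))@T[:3,:3].T+T[:3,3]).reshape(*d.shape,3)
def shape(info,mask,z,amin=30):
    "contours of mask, on plane z: centre, size, angle(deg) of min rect, pixel"
    out=[]
    for c in cv2.findContours(mask.astype(np.uint8),cv2.RETR_EXTERNAL,cv2.CHAIN_APPROX_NONE)[0]:
        if cv2.contourArea(c)<amin: continue
        w=onplane(info,c,z)[:,:2].astype(np.float32);r=cv2.minAreaRect(w);ci=cv2.minEnclosingCircle(w)
        out.append((c.reshape(-1,2).mean(0),np.array(r[0]),np.array(r[1]),r[2],np.array(ci[0]),ci[1]))
    return out
def hsv(p): return cv2.cvtColor(p,cv2.COLOR_RGB2HSV).astype(int)
def rng(h,lo,hi): return ((h>=lo)&(h<=hi)).all(2)
COL=dict(green=((45,90,50),(80,255,255)),amber=((8,120,100),(25,255,255)),blue=((108,140,60),(125,255,255)),cream=((12,5,140),(40,80,255)),black=((0,0,0),(180,255,55)))
E
python3 - <<'E'
from h import *
f=np.load("pics/top0.npz");p,d=f["p"],f["d"];i=camera_info("top");h=hsv(p);C=cloud(i,d)
roi=np.zeros(d.shape,bool);roi[78:303,56:525]=1
print("table z",np.median(C[roi][:,2]))
for n,c in COL.items():
    for s in shape(i,rng(h,*c)&roi,4): print(n,*s)
for n,(u,v,zt) in dict(box=(222,130,40),jar=(239,219,68),lan=(360,131,78),paint=(346,219,80),dome=(283,169,78)).items():
    W=np.zeros(d.shape,bool);W[v-28:v+28,u-28:u+28]=1
    zz=C[...,2];hi=W&(zz>20);print(n,"zmax",zz[hi].max(),hi.sum(),"all>20 rect",[x[1:4] for x in shape(i,hi,zt*.8)])
    top=W&(zz>(zt-8 if n!='lan' else 50)); print("  top",top.sum(),C[top].mean(0),cv2.minAreaRect(C[top][:,:2].astype(np.float32)))
E
```

```text
table z 1.5177964799950132
green [428.9 262.8] [ 357.2 -309.8] [54.  79.9] 82.59900665283203 [ 356.8 -309.9] 47.028568267822266
green [222.8 129.3] [653.8 149.1] [69.5 42.2] 4.2119574546813965 [653.4 148.4] 39.864349365234375
amber [239. 219.] [452.6 111.3] [53.6 58.2] 0.21115544438362122 [453.5 111. ] 29.86265754699707
amber [121.3 173.7] [554.2 377.1] [69.9 70.6] 0.09246715903282166 [553.5 377.3] 36.602333068847656
amber [222.  128.3] [656.3 150.5] [29.4 12.7] 6.708782196044922 [656.  151.9] 15.3671236038208
blue [161.6 248.5] [386.1 283.6] [46.9 49.6] 0.3042568862438202 [385.8 284.3] 26.050077438354492
blue [347.2 219.5] [ 452.5 -128.5] [34.7 31.8] 26.557451248168945 [ 452.2 -128. ] 17.533672332763672
cream [161. 248.] [386.3 283.1] [91.7 92.2] 67.14178466796875 [386.1 282.8] 63.81306076049805
cream [284.5 224.1] [441.8   9.7] [22.3 20. ] 0.1709786206483841 [441.   10.3] 12.048310279846191
cream [122.1 175.9] [554.2 377. ] [56.4 47.8] 0.08241941034793854 [553.9 377.1] 29.149417877197266
cream [123.4 172.8] [553.  375.5] [91.3 88.9] 3.7733376026153564 [554.3 374.8] 59.5749893188476
[... 620 characters left out ...]
all>20 rect [(array([ 642.6, -151.9]), array([45.8, 51.6]), 33.16987228393555)]
  top 474 [ 639.3 -150.1   91. ] ((573.09521484375, -81.14519500732422), (52.15022277832031, 259.78106689453125), 44.5460090637207)
paint zmax 1050.2935896552908 254 all>20 rect [(array([ 451.8, -121.1]), array([33.5, 35.5]), 0.1555805653333664)]
  top 35 [455.7 -82.9 411.1] ((455.3468322753906, -67.03350830078125), (121.09839630126953, 8.676431655883789), 86.4784927368164)
dome zmax 1050.2935896552908 416 all>20 rect [(array([561. ,  13.3]), array([46.5, 44.3]), 0.12818889319896698)]
  top 43 [541.6   8.  278.1] ((519.1151733398438, 7.507209777832031), (113.03082275390625, 21.65208625793457), 3.6195123195648193)
```

Run:
```python
from h import *
f=np.load("pics/top0.npz");p,d=f["p"],f["d"];i=camera_info("top");h=hsv(p);C=cloud(i,d);C[d==0]=0;zz=C[...,2]
for n,(u,v,zt) in dict(box=(222,130,40),jar=(239,219,68),lan=(360,131,58),paint=(346,219,50),dome=(283,169,50)).items():
    W=np.zeros(d.shape,bool);W[v-28:v+28,u-28:u+28]=1
    t=W&(zz>zt-7)&(zz<zt+7);print(n,"zmed",np.median(zz[t]),[x[1:] for x in shape(i,t,zt)])
W=np.zeros(d.shape,bool);W[165:225,422:480]=1
for n,m in(("lanpad",W&(h[...,2]>130)&(h[...,1]<80)),):
    print(n,[x for x in shape(i,m,4)])
m=np.zeros(d.shape,bool);m[178:212,434:470]=1;m&=h[...,2]<110
print("lan outline",shape(i,m,4))
m=np.zeros(d.shape,bool);m[235:292,402:458]=1
print("boxpad",shape(i,m&(((h[...,2]>130)&(h[...,1]<80))|rng(h,*COL["green"])),4))
cv2.imwrite("pics/padcrop.png",cv2.resize(p[155:300,395:490,::-1],None,fx=4,fy=4))
```

```text
box zmed 40.86519304920614 [(array([647.5, 143.3]), array([65.1, 40.3]), 3.9748361110687256, array([647.6, 143.6]), 36.3775634765625)]
jar zmed 68.46029003722629 [(array([452.3, 106.2]), array([48.2, 50.4]), 0.21125181019306183, array([452.5, 106.3]), 26.00360679626465)]
lan zmed 61.06896933648903 [(array([ 645.4, -154.9]), array([45. , 45.8]), 33.052276611328125, array([ 645.5, -154.7]), 31.49748992919922)]
paint zmed 53.29293188426573 [(array([ 451.7, -123.8]), array([33.9, 34. ]), 89.98785400390625, array([ 452. , -122.9]), 18.00562858581543)]
dome zmed 53.17698833227462 [(array([562.3,  13.5]), array([47.1, 44.9]), 0.12816573679447174, array([562.5,  13.2]), 23.989145278930664)]
lanpad [(array([452.9, 196. ]), array([ 502.3, -364. ]), array([105.9,  93.6]), 33.30992126464844, array([ 506.6, -360.6]), 64.51274108886719)]
lan outline [(array([451.7, 194.8]), array([ 507.2, -360.9]), array([61.8, 62.2]), 33.80887222290039, array([ 507.2, -360.3]), 40.05839538574219)]
boxpad [(array([429.4, 262.2]), array([ 360.3, -312.1]), array([ 97.7, 100.7]), 82.68014526367188, array([ 358.9, -312.2]), 67.6854019165039), (array([404.1, 249.6]), array([ 386.3, -255. ]), array([ 8.8, 64.1]), 89.79923248291016, array([ 386.4, -255.3]), 32.23527908325195)]
```

View pics/padcrop.png

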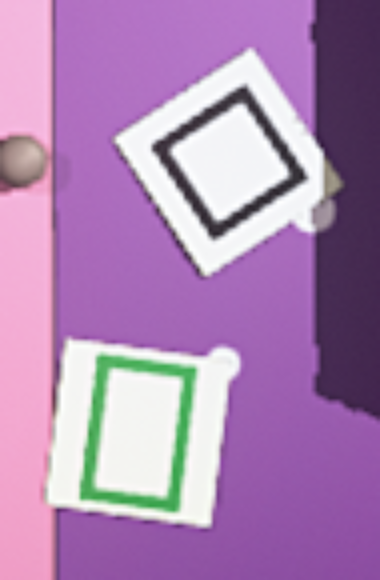

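The crop shows the lantern outline centred at about (143,163) in the crop and the box outline at (138,430). A small bead touches the lantern pad's right corner. All sizes match the ones given. Lantern first.

```bash
python3 -m handwheel '.7 .56 0 .15 0;.7 .56 0 .15 0;.7 .56 0 .15 0;.7 .56 0 .15 0;.7 .56 0 .15 0;.7 .56 0 .15 0;.7 .56 0 .15 0;.7 .56 0 .15 0' 
python3 -m handwheel '.7 .56 0 .15 0;.7 .56 0 .15 0;.7 .56 0 .15 0;.7 .56 0 .15 0;.7 .56 0 .15 0;.7 .56 0 .15 0;.7 .56 0 .15 0;.7 .56 0 .15 0;0 0 0 0 0;0 0 0 0 0;0 0 0 0 0'
python3 - <<'E'
from h import *
i=camera_info("wrist");p,d=camera("wrist");np.savez("pics/w1.npz",p=p,d=d);cv2.imwrite("pics/w1.png",p[:,:,::-1])
C=cloud(i,d);zz=C[...,2];t=(d>0)&(zz>50)&(zz<66)&(abs(C[...,0]-645)<60)&(abs(C[...,1]+155)<60)
print([x[1:] for x in shape(i,t,58)])
E
```

```text
clock: 0.82
eef_pos: [419.8, -333.8, 205.4]
eef_rot: [-3.141, 0.0, 0.467]
wrist_force: [1.3, -0.5, 0.5]
finger_gap: 94.0
finger_force: 0.0
clock: 1.73
eef_pos: [642.3, -156.2, 204.9]
eef_rot: [-3.141, 0.001, 0.571]
wrist_force: [-0.9, 0.0, 1.0]
finger_gap: 94.0
finger_force: 0.0
[(array([ 646.8, -155.9]), array([44.4, 44.8]), 32.69427490234375, array([ 647. , -155.9]), 31.112123489379883)]
```

View pics/w1.png

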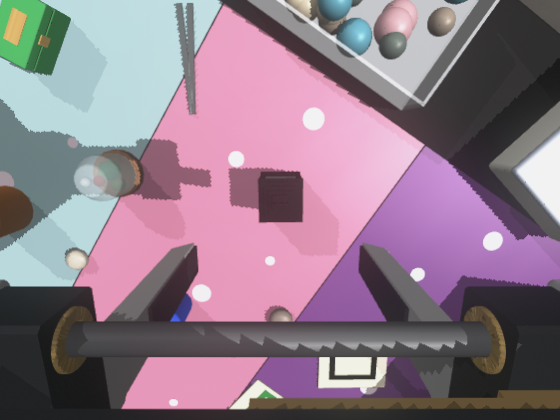

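The wrist view shows the lantern at (281,197), square to the fingers, and agrees with the top view within 1.5 mm. I descend and grip.

```bash
python3 -m handwheel '.1 .02 -.95 0 0;0 0 -.95 0 0;0 0 -.95 0 0;0 0 -.95 0 0;0 0 -.6 0 0;0 0 -.45 0 0;0 0 0 0 0;0 0 0 0 0' 20
python3 -m handwheel '0 0 0 0 1;0 0 0 0 1;0 0 0 0 1;0 0 0 0 1;0 0 0 0 1;0 0 0 0 1;0 0 0 0 1;0 0 0 0 1' 20
```

```text
clock: 2.45
eef_pos: [646.1, -156.1, 11.7]
eef_rot: [-3.141, 0.001, 0.57]
wrist_force: [-0.2, -0.1, 0.7]
finger_gap: 93.9
finger_force: 0.0
clock: 3.12
eef_pos: [646.7, -155.2, 11.5]
eef_rot: [3.142, -0.0, 0.571]
wrist_force: [-0.2, 0.0, -0.3]
finger_gap: 44.9
finger_force: 20.1
```

```bash
python3 -m handwheel '0 0 .4 0 1;0 0 .9 0 1;0 0 .9 0 1;-.436 -.643 .5 0 1;-.436 -.643 0 0 1;-.436 -.643 0 0 1;-.436 -.643 0 .2 1;-.436 -.643 0 0 1;-.436 -.643 0 0 1;-.436 -.643 0 0 1;-.436 -.643 0 0 1'
python3 -m handwheel '0 0 0 0 1;0 0 0 0 1;0 0 0 0 1'
python3 - <<'E'
from h import *
p,d=camera("wrist");i=camera_info("wrist");cv2.imwrite("pics/w2.png",p[:,:,::-1])
W=onplane(i,np.c_[np.tile(np.arange(560),420),np.repeat(np.arange(420),560)],4).reshape(420,560,3)
h=hsv(p);m=(np.hypot(W[...,0]-507,W[...,1]+361)<80)&(h[...,2]>120)&(h[...,1]<70)
print(shape(i,m,4,200))
E
```

```text
clock: 4.03
eef_pos: [506.1, -362.0, 119.4]
eef_rot: [-3.141, 0.0, 0.589]
wrist_force: [0.5, -0.2, -0.8]
finger_gap: 45.0
finger_force: 20.0
clock: 4.28
eef_pos: [507.3, -360.6, 119.3]
eef_rot: [-3.141, -0.0, 0.589]
wrist_force: [-0.3, -1.3, -1.3]
finger_gap: 44.5
finger_force: 20.0
[(array([221.4, 256.9]), array([ 438.9, -338.7]), array([30.3, 16.4]), 22.440208435058594, array([ 441.4, -344.8]), 15.218293190002441), (array([279.9, 201.8]), array([ 515.4, -357.4]), array([29. , 49.7]), 33.73813247680664, array([ 516.1, -357. ]), 28.185853958129883), (array([284.9, 197.1]), array([ 515.5, -359.5]), array([ 76.1, 127.7]), 32.623146057128906, array([ 516.8, -358.5]), 64.22412109375)]
```

View pics/w2.png

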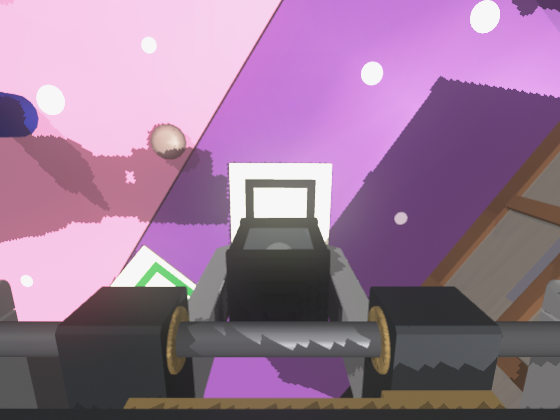

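The lantern in hand (columns 227–330) lines up with its pad (229–331), and the outline's far edge is at row 180. Lower and release.

```bash
python3 - <<'E'
from h import *
i=camera_info("wrist");e=onplane(i,[[280,163]],4)[0,:2];o=onplane(i,[[280,180.5]],4)[0,:2]
a=np.array([np.cos(.589),np.sin(.589)]);print(e-46*a,o)
E
python3 -m handwheel '0 0 -.8 0 1;0 0 -.8 0 1;0 0 -.6 0 1;0 0 -.25 0 1;0 0 -.11 0 1;0 0 0 0 1;0 0 0 0 1;0 0 0 0 1'
```

```text
[ 507.3 -363. ] [ 532.5 -346.2]
clock: 5.0
eef_pos: [508.0, -361.4, 18.8]
eef_rot: [3.139, -0.001, 0.589]
wrist_force: [-0.7, -0.1, -0.4]
finger_gap: 44.4
finger_force: 20.0
```

```bash
python3 -m handwheel '0 0 -.06 0 1;0 0 0 0 1;0 0 0 0 .45;0 0 0 0 .3;0 0 0 0 .3;0 0 0 0 .3;0 0 0 0 .3'
python3 -m handwheel '0 0 .3 0 .3;0 0 .9 0 0;0 0 .9 0 0;0 0 .9 0 0;0 0 0 0 0;0 0 0 0 0'
```

```text
clock: 5.58
eef_pos: [507.1, -360.9, 14.6]
eef_rot: [-3.141, 0.0, 0.589]
wrist_force: [0.2, 0.3, 0.4]
finger_gap: 65.5
finger_force: 0.0
clock: 6.08
eef_pos: [507.9, -361.5, 137.6]
eef_rot: [3.137, -0.001, 0.589]
wrist_force: [0.5, -0.1, -0.2]
finger_gap: 93.1
finger_force: 0.0
```

```bash
python3 -m handwheel '-.196 .849 0 0 0;-.196 .849 0 0 0;-.196 .849 0 0 0;-.196 .849 0 0 0;-.196 .849 0 0 0;-.196 .849 0 0 0;-.196 .849 0 0 0;0 0 0 0 0;0 0 0 0 0;0 0 0 0 0'
python3 - <<'E'
from h import *
i=camera_info("wrist");p,d=camera("wrist");cv2.imwrite("pics/w3.png",p[:,:,::-1]);h=hsv(p)
C=cloud(i,d);zz=C[...,2];t=(d>0)&(zz>47)&(zz<85)&(abs(C[...,0]-452)<30)&(abs(C[...,1]+123)<30)
print(t.sum(),np.median(C[t],0),[x[1:] for x in shape(i,t,55)])
i=camera_info("top");p,d=camera("top");C=cloud(i,d);zz=C[...,2];t=(d>0)&(zz>50)&(zz<66)&(np.hypot(C[...,0]-507,C[...,1]+361)<50);print([x[1:] for x in shape(i,t,62)])
E
```

```text
clock: 6.92
eef_pos: [452.2, -123.5, 134.3]
eef_rot: [-3.141, 0.0, 0.589]
wrist_force: [-0.1, 0.1, -0.0]
finger_gap: 94.1
finger_force: 0.0
1380 [ 455.9 -122.    54.8] [(array([ 453.9, -123.4]), array([34.6, 33.5]), 33.72930145263672, array([ 453.9, -123.5]), 17.642162322998047)]
[(array([ 506. , -359.8]), array([45.6, 47.9]), 33.80837631225586, array([ 506.1, -359.6]), 31.080984115600586)]
```

```bash
python3 -m handwheel '.03 0 -.9 0 0;0 0 -.9 0 0;0 0 -.8 0 0;0 0 -.48 0 0;0 0 0 0 0;0 0 0 0 1;0 0 0 0 1;0 0 0 0 1;0 0 0 0 1;0 0 0 0 1;0 0 0 0 1;0 0 0 0 1' 15
python3 -m handwheel '0 0 0 0 1;0 0 0 0 1;0 0 .3 0 1;0 0 .9 0 1;0 0 .9 0 1;0 0 .9 0 1;0 0 0 0 1;0 0 0 0 1' 15
```

```text
clock: 8.02
eef_pos: [453.6, -123.3, 11.8]
eef_rot: [3.141, -0.0, 0.589]
wrist_force: [-0.6, 1.0, -0.2]
finger_gap: 50.6
finger_force: 0.0
clock: 8.68
eef_pos: [454.1, -123.4, 132.8]
eef_rot: [3.139, -0.002, 0.589]
wrist_force: [-0.1, 0.4, -0.7]
finger_gap: 35.4
finger_force: 15.0
```

```bash
python3 -m handwheel '-.154 .925 0 0 1;-.154 .925 0 0 1;-.154 .925 0 0 1;-.154 .925 0 0 1;-.154 .925 0 0 1;-.154 .925 0 0 1;-.154 .925 0 0 1;-.154 .925 0 0 1;-.154 .925 0 0 1;-.154 .925 0 0 1;-.154 .925 0 0 1;0 0 0 0 1'
python3 -m handwheel '0 0 0 0 1;0 0 0 0 1;0 0 0 0 1'
python3 - <<'E'
from h import *
i=camera_info("wrist");p,d=camera("wrist");cv2.imwrite("pics/w4.png",p[:,:,::-1]);print(read_state()["eef_pos"])
E
```

```text
clock: 9.68
eef_pos: [383.8, 288.0, 129.7]
eef_rot: [-3.141, 0.002, 0.593]
wrist_force: [0.6, 0.3, -1.5]
finger_gap: 35.5
finger_force: 15.0
clock: 9.93
eef_pos: [385.7, 282.7, 130.7]
eef_rot: [3.142, 0.001, 0.588]
wrist_force: [-0.0, 0.2, -1.2]
finger_gap: 35.4
finger_force: 15.0
[385.9 282.7 131. ]
```

View pics/w4.png

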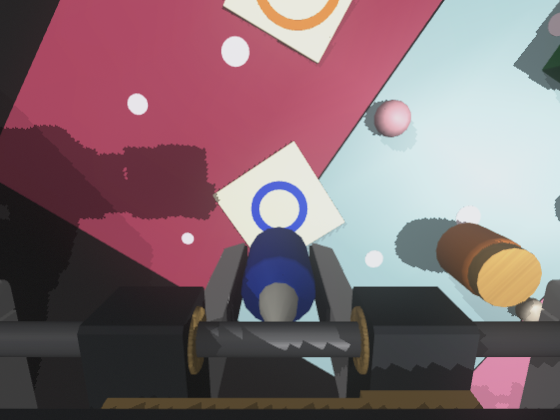

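The bottle is in hand at column 279, in line with the blue ring at (279,208). Lower and release.

```bash
python3 -m handwheel '0 0.02 -.9 0 1;0 0 -.9 0 1;0 0 -.7 0 1;0 0 -.25 0 1;0 0 -.12 0 1;0 0 0 0 1;0 0 0 0 1;0 0 0 0 1'
```

```text
clock: 10.65
eef_pos: [386.5, 284.8, 17.9]
eef_rot: [3.142, -0.002, 0.588]
wrist_force: [0.6, 0.4, -0.9]
finger_gap: 35.7
finger_force: 15.0
```

```bash
python3 -m handwheel '0 0 -.05 0 1;0 0 0 0 1;0 0 0 0 .6;0 0 0 0 .45;0 0 0 0 .4;0 0 0 0 .4;0 0 .3 0 .4;0 0 .9 0 .3;0 0 .9 0 0;0 0 .9 0 0'
python3 -m handwheel '.33 -.89 0 0 0;.33 -.89 0 0 0;.33 -.89 0 0 0;.33 -.89 0 0 0;.33 -.89 0 0 0;0 0 0 0 0;0 0 0 0 0;0 0 0 0 0'
python3 - <<'E'
from h import *
i=camera_info("wrist");p,d=camera("wrist");cv2.imwrite("pics/w5.png",p[:,:,::-1])
C=cloud(i,d);zz=C[...,2];t=(d>0)&(zz>60)&(zz<75)&(abs(C[...,0]-452)<40)&(abs(C[...,1]-106)<40)
print(t.sum(),[x[1:] for x in shape(i,t,68)])
i=camera_info("top");p,d=camera("top");C=cloud(i,d);zz=C[...,2];t=(d>0)&(zz>45)&(zz<75)&(np.hypot(C[...,0]-386,C[...,1]-284)<50);print([x[1:] for x in shape(i,t,54)])
E
```

```text
clock: 11.48
eef_pos: [385.3, 284.3, 136.0]
eef_rot: [-3.142, 0.001, 0.589]
wrist_force: [0.2, 0.6, 0.1]
finger_gap: 73.3
finger_force: 0.0
clock: 12.15
eef_pos: [451.5, 106.8, 134.6]
eef_rot: [-3.141, 0.0, 0.588]
wrist_force: [0.7, 0.4, 0.1]
finger_gap: 93.6
finger_force: 0.0
3344 [(array([453.8, 105.9]), array([52.5, 50.1]), 33.66780471801758, array([453.8, 105.8]), 26.32323455810547)]
[(array([385.4, 287.9]), array([31.9, 27.9]), 0.5322225689888, array([385.4, 284.9]), 17.601743698120117)]
```

```bash
python3 -m handwheel '.04 -.02 -.9 0 0;0 0 -.9 0 0;0 0 -.8 0 0;0 0 -.46 0 0;0 0 0 0 0;0 0 0 0 1;0 0 0 0 1;0 0 0 0 1;0 0 0 0 1;0 0 0 0 1;0 0 0 0 1;0 0 0 0 1' 25
python3 -m handwheel '0 0 0 0 1;0 0 .3 0 1;0 0 .9 0 1;0 0 .9 0 1;0 0 .9 0 1;0 0 0 0 1' 25
python3 -m handwheel '.315 .847 0 0 1;.315 .847 0 0 1;.315 .847 0 0 1;.315 .847 0 0 1;.315 .847 0 0 1;.315 .847 0 0 1;.315 .847 0 0 1;.315 .847 0 0 1;0 0 0 0 1;0 0 0 0 1;0 0 0 0 1;0 0 0 0 1'
python3 - <<'E'
from h import *
i=camera_info("wrist");p,d=camera("wrist");cv2.imwrite("pics/w6.png",p[:,:,::-1]);print(read_state()["eef_pos"])
E
```

```text
clock: 13.25
eef_pos: [453.6, 105.8, 12.8]
eef_rot: [3.141, -0.001, 0.589]
wrist_force: [-1.5, 0.2, 6.0]
finger_gap: 55.8
finger_force: 25.0
clock: 13.75
eef_pos: [455.8, 106.2, 138.4]
eef_rot: [3.138, -0.008, 0.589]
wrist_force: [0.2, -0.5, -1.2]
finger_gap: 55.7
finger_force: 25.0
clock: 14.75
eef_pos: [554.0, 375.8, 132.1]
eef_rot: [3.142, 0.001, 0.588]
wrist_force: [0.4, -0.2, -1.3]
finger_gap: 55.7
finger_force: 25.0
[554.1 375.8 132.4]
```

View pics/w6.png

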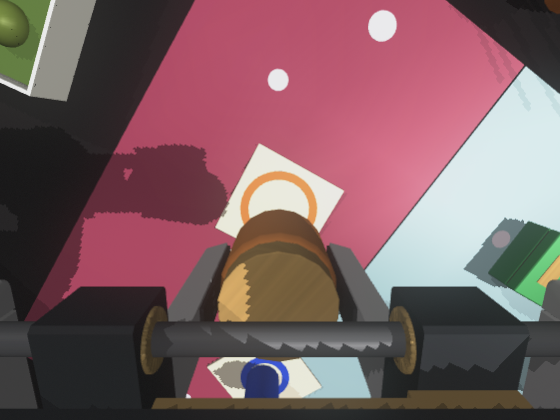

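The jar is in hand at column 279, in line with the amber ring at (279,210), and the bottle stands in its blue ring at (264,378). Lower and release.

```bash
python3 -m handwheel '0 0.02 -.9 0 1;0 0 -.9 0 1;0 0 -.7 0 1;0 0 -.25 0 1;0 0 -.09 0 1;0 0 0 0 1;0 0 0 0 1;0 0 0 0 1'
python3 -m handwheel '0 0 -.04 0 1;0 0 0 0 1;0 0 0 0 .3;0 0 0 0 .2;0 0 0 0 .2;0 0 0 0 .2;0 0 .3 0 .2;0 0 .9 0 .1;0 0 .9 0 0;0 0 .9 0 0'
```

```text
clock: 15.47
eef_pos: [555.1, 378.1, 20.9]
eef_rot: [3.141, -0.003, 0.589]
wrist_force: [-1.0, -0.4, -1.6]
finger_gap: 55.7
finger_force: 25.0
clock: 16.3
eef_pos: [553.9, 377.5, 139.5]
eef_rot: [-3.142, -0.0, 0.589]
wrist_force: [0.7, -0.6, 1.2]
finger_gap: 91.8
finger_force: 0.0
```

```bash
python3 -m handwheel '.294 -.73 0 -.743 0;.294 -.73 0 -.743 0;.294 -.73 0 -.743 0;.294 -.73 0 -.743 0;.294 -.73 0 -.743 0;.294 -.73 0 -.743 0;.294 -.73 0 -.743 0;.294 -.73 0 -.743 0;0 0 0 0 0;0 0 0 0 0;0 0 0 0 0'
python3 - <<'E'
from h import *
i=camera_info("wrist");p,d=camera("wrist");cv2.imwrite("pics/w7.png",p[:,:,::-1])
C=cloud(i,d);zz=C[...,2];t=(d>0)&(zz>35)&(zz<50)&(abs(C[...,0]-648)<60)&(abs(C[...,1]-143)<45)
print(t.sum(),[x[1:] for x in shape(i,t,40)])
i=camera_info("top");p,d=camera("top");C=cloud(i,d);zz=C[...,2];t=(d>0)&(zz>60)&(zz<75)&(np.hypot(C[...,0]-554,C[...,1]-377)<50);print([x[1:] for x in shape(i,t,68)])
E
```

```text
clock: 17.22
eef_pos: [648.1, 144.5, 137.7]
eef_rot: [-3.141, -0.0, 0.071]
wrist_force: [-0.4, 0.8, -0.1]
finger_gap: 94.0
finger_force: 0.0
3117 [(array([649.8, 143.5]), array([63.7, 37.8]), 4.02145528793335, array([650. , 143.4]), 36.27904510498047)]
[(array([552.9, 378.2]), array([48.8, 55.6]), 0.0715118795633316, array([553.9, 378.3]), 27.998836517333984)]
```

```bash
python3 -m handwheel '.03 -.02 -.9 0 0;0 0 -.9 0 0;0 0 -.9 0 0;0 0 -.54 0 0;0 0 0 0 0;0 0 0 0 1;0 0 0 0 1;0 0 0 0 1;0 0 0 0 1;0 0 0 0 1;0 0 0 0 1;0 0 0 0 1' 20
python3 -m handwheel '0 0 0 0 1;0 0 0 0 1;0 0 .4 0 1;0 0 .9 0 1;0 0 .9 0 1;0 0 .9 0 1;0 0 .9 0 1;0 0 0 0 1' 20
```

```text
clock: 18.32
eef_pos: [649.5, 143.2, 7.8]
eef_rot: [-3.142, -0.0, 0.07]
wrist_force: [0.4, 0.3, 0.5]
finger_gap: 51.1
finger_force: 0.0
clock: 18.98
eef_pos: [651.7, 143.6, 175.7]
eef_rot: [-3.141, -0.011, 0.07]
wrist_force: [-0.1, -0.5, 0.1]
finger_gap: 37.8
finger_force: 20.0
```

```bash
python3 -m handwheel '-.487 -.756 0 -.152 1;-.487 -.756 0 -.152 1;-.487 -.756 0 -.152 1;-.487 -.756 0 -.152 1;-.487 -.756 0 -.152 1;-.487 -.756 0 -.152 1;-.487 -.756 0 -.152 1;-.487 -.756 0 -.152 1'
python3 -m handwheel '-.487 -.756 0 -.152 1;-.487 -.756 0 -.152 1;-.487 -.756 0 -.152 1;-.487 -.756 0 -.152 1;-.487 -.756 0 -.152 1;-.487 -.756 0 -.152 1;-.487 -.756 0 -.152 1;0 0 0 0 1;0 0 0 0 1;0 0 0 0 1;0 0 0 0 1'
python3 - <<'E'
from h import *
i=camera_info("wrist");p,d=camera("wrist");cv2.imwrite("pics/w8.png",p[:,:,::-1]);print(read_state()["eef_pos"])
E
```

```text
clock: 19.65
eef_pos: [492.3, -99.9, 167.3]
eef_rot: [3.142, -0.0, -0.037]
wrist_force: [0.6, -0.2, -0.5]
finger_gap: 37.8
finger_force: 20.0
clock: 20.57
eef_pos: [357.7, -309.6, 167.3]
eef_rot: [-3.141, 0.0, -0.128]
wrist_force: [-0.1, -0.5, -1.1]
finger_gap: 38.0
finger_force: 20.0
[ 357.8 -309.5  167.4]
```

View pics/w8.png

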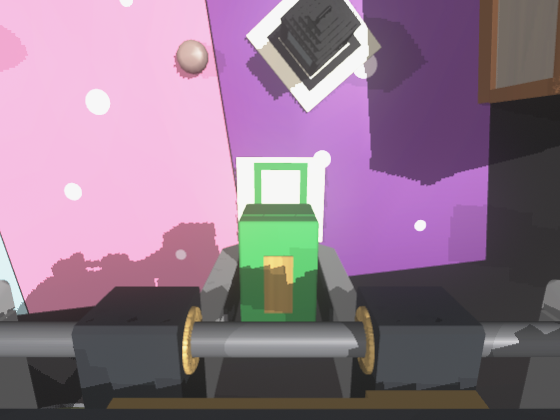

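The box (columns 240–318) is square to its outline (255–307) and about 2 mm left of it. The lantern sits inside its own outline at the top. Lower with a 2 mm correction.

```bash
python3 -m handwheel '0 -.05 -.9 0 1;0 0 -.9 0 1;0 0 -.9 0 1;0 0 -.7 0 1;0 0 -.3 0 1;0 0 -.12 0 1;0 0 0 0 1;0 0 0 0 1;0 0 0 0 1'
python3 -m handwheel '0 0 -.03 0 1;0 0 0 0 1;0 0 0 0 .5;0 0 0 0 .4;0 0 0 0 .4;0 0 0 0 .4;0 0 .3 0 .4;0 0 .9 0 .4;0 0 .9 0 0;0 0 .9 0 0'
python3 -m handwheel '0 -.5 .9 0 0;-.4 -.8 .3 0 0;-.4 -.8 0 0 0;-.4 -.8 0 0 0;-.4 -.8 0 0 0;-.4 -.8 0 0 0;0 0 0 0 0;0 0 0 0 0;0 0 0 0 0'
python3 - <<'E'
from h import *
i=camera_info("top");p,d=camera("top");cv2.imwrite("pics/top9.png",p[:,:,::-1]);C=cloud(i,d);zz=C[...,2]
for n,x,y,z in(("box",357,-310,44),("lan",507,-361,62),("jar",554,377,72),("paint",386,283.5,54),("dome",562,13,50)):
    t=(d>0)&(abs(zz-z)<8)&(np.hypot(C[...,0]-x,C[...,1]-y)<50);print(n,[s[1:] for s in shape(i,t,z)])
p,d=camera("side");cv2.imwrite("pics/side9.png",p[:,:,::-1])
E
```

```text
clock: 21.37
eef_pos: [357.9, -312.7, 15.9]
eef_rot: [3.14, -0.002, -0.128]
wrist_force: [0.4, 0.8, -1.2]
finger_gap: 37.8
finger_force: 20.0
clock: 22.2
eef_pos: [356.8, -312.1, 134.9]
eef_rot: [-3.141, 0.001, -0.129]
wrist_force: [-0.5, -0.1, -0.5]
finger_gap: 66.5
finger_force: 0.0
clock: 22.95
eef_pos: [277.3, -492.0, 181.2]
eef_rot: [-3.141, 0.0, -0.129]
wrist_force: [0.2, 1.0, -0.1]
finger_gap: 94.1
finger_force: 0.0
box [(array([ 358.7, -310.1]), array([40.6, 64.2]), 82.59123229980469, array([ 358.8, -311.1]), 36.871334075927734)]
lan [(array([ 505.9, -360.1]), array([45. , 47.6]), 33.81301498413086, array([ 506., -360.]), 31.07151222229004)]
jar [(array([552. , 377.1]), array([52.9, 50.7]), 45.55370330810547, array([553.9, 376.8]), 27.84267807006836)]
paint [(array([385.5, 283.6]), array([31.9, 36.5]), 0.5200448036193848, array([384.4, 283.3]), 19.047834396362305)]
dome [(array([562.3,  13.5]), array([47.1, 44.9]), 0.12816573679447174, array([562.5,  13.2]), 23.989145278930664)]
```

View pics/top9.png

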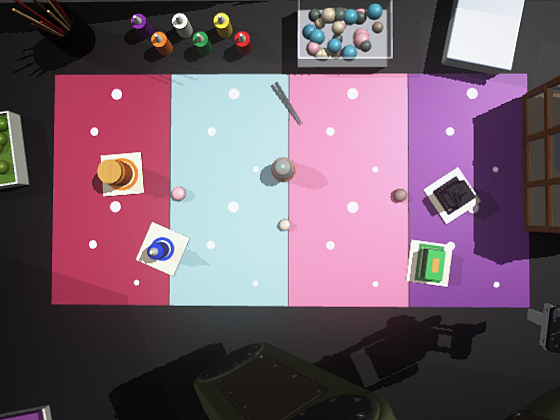

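View pics/side9.png

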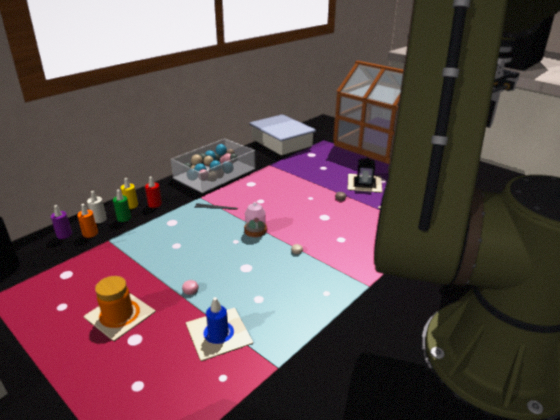

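The top and side views show all four pieces upright on their pads and the dome at its starting place. In the side view the jar (98–131) looks left of its ring's centre (120,314), so I check that.

Run:
```python
from h import *
i=camera_info("side");p=cv2.imread("pics/side9.png");c=p[265:350,75:265]
cv2.imwrite("pics/crop9.png",cv2.resize(c,None,fx=4,fy=4,interpolation=cv2.INTER_CUBIC))
q=np.load("pics/side0.npz")["p"];h=hsv(q);m=rng(h,*COL["amber"]);m[:290]=0;m[335:]=0;m[:,:90]=0;m[:,150:]=0
print("ring side",shape(i,m,4))
T=np.linalg.inv(i["world_from_camera"]);R,t=T[:3,:3],T[:3,3]
for z in(4,58,72):
    a=np.linspace(0,6.28,60);r=28 if z<60 else 26
    w=np.c_[554+r*np.cos(a),377+r*np.sin(a),0*a+z]
    c=w@R.T+t;s=c[:,:2]/c[:,2:];s*=1+i["k1"]*(s**2).sum(1,keepdims=True);u=s*445.609+i["intrinsics"][:2,2];print(z,u.min(0),u.max(0))
```

```text
ring side [(array([119. , 313.3]), array([553.3, 373.1]), array([72.3, 72.1]), 43.20708465576172, array([553.1, 373.5]), 37.042049407958984)]
4 [101.3 302.8] [132.8 324.6]
58 [ 94.5 280.7] [127.4 302.1]
72 [ 93.9 275.4] [124.7 295.1]
```

View pics/crop9.png

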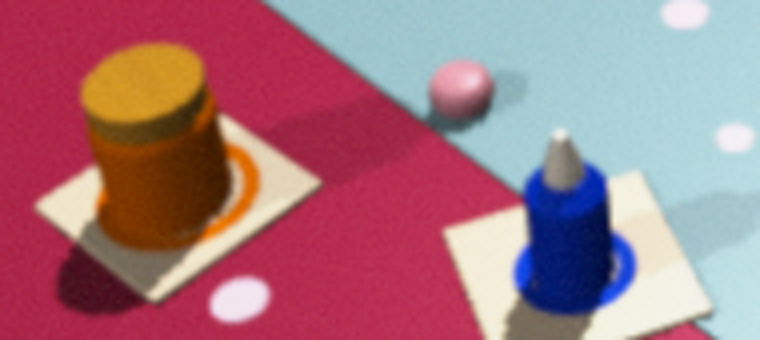

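Held against the projected jar outline, the lid (columns 95–126, rows 276–295) fits a jar centred within about 2 mm of the ring. The apparent offset is the ring merging with the jar's base. The arm is clear of everything.

```bash
python3 -c "
from cell import *
print(sign_off())"
```

```text
the job is handed in; nothing more can be done
None
```

The job is handed in: by my last camera measurements, all four pieces stand upright and released on their own pads, within about 3 mm of their outline centres, the lantern and box are square to their outlines, and the terrarium has not moved. No verdict came back from the hand-in.

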